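# Turn over the pack-pattern card at the honey packing table

### The arm

A 6-joint arm with a two-finger parallel gripper is mounted at the origin on the work surface. World frame = base frame: x ahead of the robot, y to its left, z up, the work surface at z = 0. Lengths are in mm, angles in rad, forces in N, time in s.
With the tool pointing down it reaches from about 350 to 775 mm from the base axis. Payload 7.3 kg.
Tool frame: the origin (TCP) lies on the centre line of the jaws, within the pads' length; the fingertips stand 17 mm ahead of it and the grasp point (between the pads) lies 2 mm behind it; z points along the fingers, y is the line along which they close (so a half turn about z gives the same grasp; the last joint's range is limited). The gripper opens to 92 mm and grips with 3 to 60 N. Pads are 19 mm wide; open, the fingers measure 130 mm over their backs; the gripper's body (75 mm by 190 mm) begins 47 mm behind the grasp point.
Start: joints at [-1.391, 0.342, 1.524, -0, 1.275, -0.146], TCP at [168.057, -497.393, 243.741] pointing down, gripper open.
Joint ranges: [-2.53, 2.53], [-0.77, 2.02], [0.04, 2.7], [-1, 4.14], [0.28, 2.66], [-3.11, 3.11]. Speed limits (rad/s): [2.57, 2.57, 3.14, 3.14, 3.14, 3.14].

### API

Orientations are given as [roll, pitch, yaw] about the fixed x, y, z axes, in that order (R = Rz(yaw) Ry(pitch) Rx(roll)).
In Python, from plant import bot gives the robot as it stands. The module is installed in compiled form; this text tells all that it offers.
- The arm moves only by the shell command python3 -m pendant 'ROWS'. ROWS is JSON, a list of rows, each a list of 3 entries, a list of its own where there are three numbers: the shift along the world's x, y, z as a fraction of full scale, then the turn, a rotation vector about the world's x, y, z as a fraction of full scale, then the opening, from -1 (shut) to 1 (fully open), so that 0 is half open. In form: [[[tx, ty, tz], [rx, ry, rz], claw], ...]. A call has exactly 10 rows; each row shifts and turns the commanded pose from where the row before left it; what a row does not reach is not made up. Full scale, the value 1, is 30 mm for a shift and 0.12 rad for a turn. A row lasts 1/12 s, in which the tool goes at most 41.7 mm and 7.16 degrees, less where a joint would pass 70% of its speed; a pose out of reach is approached as far as the arm can. A call with a number of a shift or a turn outside -1 to 1 is refused whole. A call with a gripper value outside its range is refused whole. The fingers move at their own pace and stop on an object; the grip force is fixed at half the most. Time passes only in rows, so rows that do not move let the fingers close, or fill a call up. It gives the time, the measured TCP pose, the force, the opening and the grip force at its end, in the units of the state.
- bot.get_obs(): the state, without advancing time (a new reading comes with each control period).
- bot.capture(name): name is "side" or "top" or "wrist"; returns the picture (384x512x3 uint8, blue, green, red); there is no depth.
- bot.camera_params(name): a dict with "fovy" (degrees; the focal length in pixels is half the picture's height over the tangent of half this angle, whatever the lens; pixels are square), "cx", "cy" (the principal point, pixels), "camera_from_world" (4x4, takes a point from world to camera coordinates). Camera axes: x right, y down, z forward; pixel columns grow to the right and rows downward; lengths in mm; the calibration is good to about 2 mm. A picture is of the moment at which its call begins: read the wrist's pose just before it. camera_params takes no time and is no camera call; for the wrist camera it gives the pose at the moment of the call.
- bot.close_job(): hands the job in; it is judged then, once.
The state is a dict: "time": time; "joint_positions": joint angles; "dq": joint speeds; "tau": joint torques, N m; "tool_pos": TCP position; "tcp_rot": TCP orientation; "contact_force": force on the tool from outside, world axes, zero at the start; "moment": the same for the moment, N m; "grip_width": finger opening in mm; "finger_force": force on a finger pad.
Only numpy, scipy, OpenCV 4.12 (cv2) and the standard library are available. Lean on these libraries where they do the work, as an engineer would, in place of code of your own. Each camera call takes 0.05 s, during which the arm holds its last target. There are 200 camera calls.

### The job

A jar of honey was left standing on the right half of the teal sheet, just where the hinged pack-pattern card has to land. Without lifting it, push the jar along the table until it stands upright, wholly off the sheet; then with the fingertips turn the card up and over its spine and press it down flat on the right half of the sheet, so that its amber side shows. Do not pick anything up, leave the other things where they are, and end clear of everything.

Things in the scene. Friction and masses are not known exactly. Their poses are not given: they have to be found in the camera images.
- board: fixed board: teal sheet flush with the table, 170 mm along x, 300 mm along y, and across its middle a dark steel spine strip (190 x 14 mm, 4 mm high; a hinge knuckle 13 mm high at each end). Origin: middle of the spine, at table height. x runs along the spine, away from the robot; y to the sheet's left half; z up; yaw up to 0.3 rad either way. Its right half is y = 0 to -150 mm
- leaf (a joint): angle of the card about the spine, rad: 0 flat on the left half (+y), 1.57 upright, 3.14 (its stop) flat on the right half (-y). Starts part-way up over the left half, 0.4 to 0.75. Hinge axis along the board's x through its origin, 7 mm above the table. Stiff by friction: the card stays wherever it is left; about 2 N at its free edge turns it
- leaf_edge (a point): middle of the card's free edge, 138 mm from the hinge axis. The card is a rigid plate, 150 mm along the spine, 5 mm thick, from 10 to 138 mm from the axis; cream face with honey discs up at the start, amber face with cream discs below. Lying flat, its upper face is about 10 mm above the table. Site y points along the card away from the spine, x along the spine
- jar: the honey jar that stands on the right half of the sheet: 74 mm across, 72 mm tall, about 0.33 kg, cream coloured with gold lid and paper label; slides on the table, best pushed below mid-height. Origin at the centre of its underside
- jar_b: bystander, not to be disturbed: a second jar like it, cream coloured, beyond the board on the side away from the robot. Origin at the centre of its underside
- jar_c: bystander, not to be disturbed: a third jar of that size, dark amber, beyond the board to the right. Origin at the centre of its underside
- spool: bystander, not to be disturbed: tan twine spool, 60 mm wide, 55 mm tall. Origin at the centre of its underside
- tape: bystander, not to be disturbed: roll of brown tape lying flat, 100 mm wide, 48 mm tall. Origin at the centre of its underside
- labels: bystander, not to be disturbed: small cardboard box, 100 x 70 x 40 mm. Origin at the centre of its underside
- stamp: bystander, not to be disturbed: dark wooden hand stamp, 40 mm wide, 68 mm tall, at the right near the robot. Origin at the centre of its underside
There are look-alikes about, which are no part of the job. Leave any green look-alike of the jar alone.

How it is judged:
By the outcome, as a careful person would: the job done as asked, in the order asked, and still so for the second after the job is handed in, with the robot touching nothing.
It also fails if it takes over 59 s, if anything falls off the work surface, if the arm or the gripper's body presses on something with over 40 N, if the wrist force passes 120 N, or if a joint passes its speed limit or range.

## Working session

There is one attempt and no reset: what is moved stays moved. The work goes in short steps, Python scripts to look and compute and a shell command to move; the robot and the scene stay as the last step left them, time stands still between calls to the robot, and variables do not carry over. Pictures are saved under pics/ and viewed, at most 10 in all, crops included, and the job is handed in when it is done.

```bash
mkdir -p pics; cat > h.py <<'E'
from plant import bot
import numpy as np, cv2
def ray(name,u,v,z,P=None):
    P=P or bot.camera_params(name); f=192/np.tan(np.radians(P["fovy"])/2)
    T=np.array(P["camera_from_world"]); R=T[:3,:3]; c=-R.T@T[:3,3]
    d=R.T@np.array([(u-P["cx"])/f,(v-P["cy"])/f,1]); return (c+d*(z-c[2])/d[2]).round(1)
def proj(name,p):
    P=bot.camera_params(name); f=192/np.tan(np.radians(P["fovy"])/2)
    q=np.array(P["camera_from_world"])@np.r_[p,1]; return (q[:2]/q[2]*f+[P["cx"],P["cy"]]).round(1)
E
python3 - <<'E'
from h import *
for n in("top","side"):
    im=bot.capture(n); cv2.imwrite(f"pics/{n}0.png",cv2.resize(im,(800,600),interpolation=cv2.INTER_CUBIC))
    P=bot.camera_params(n); print(n,P["fovy"],P["cx"],P["cy"],np.array(P["camera_from_world"]).round(3).tolist())
o=bot.get_obs(); print(o["time"],o["tcp_rot"],o["grip_width"])
E
```

```text
top 46.958646949000396 252.49603607313048 180.71915987585612 [[-0.006, -1.0, 0.015, 12.359], [-0.985, 0.003, -0.173, 516.609], [0.173, -0.016, -0.985, 1522.87], [0.0, 0.0, 0.0, 1.0]]
side 44.82455132050077 255.5675117821219 194.63176550386197 [[0.912, -0.41, 0.025, -468.936], [-0.202, -0.5, -0.842, 169.304], [0.358, 0.763, -0.538, 1305.648], [0.0, 0.0, 0.0, 1.0]]
0.1 [-3.14022477e+00 -2.11813207e-04  3.25796450e-01] 91.71335004640565
```

View pics/top0.png

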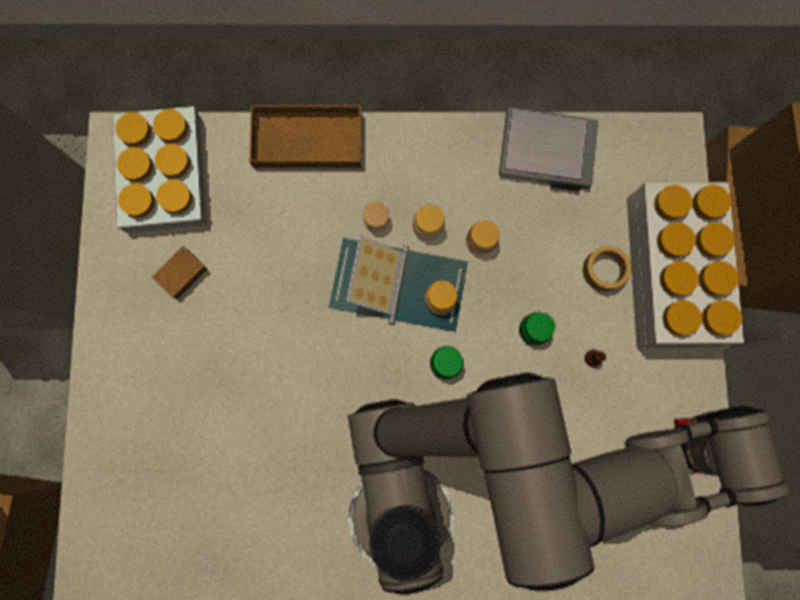

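View pics/side0.png

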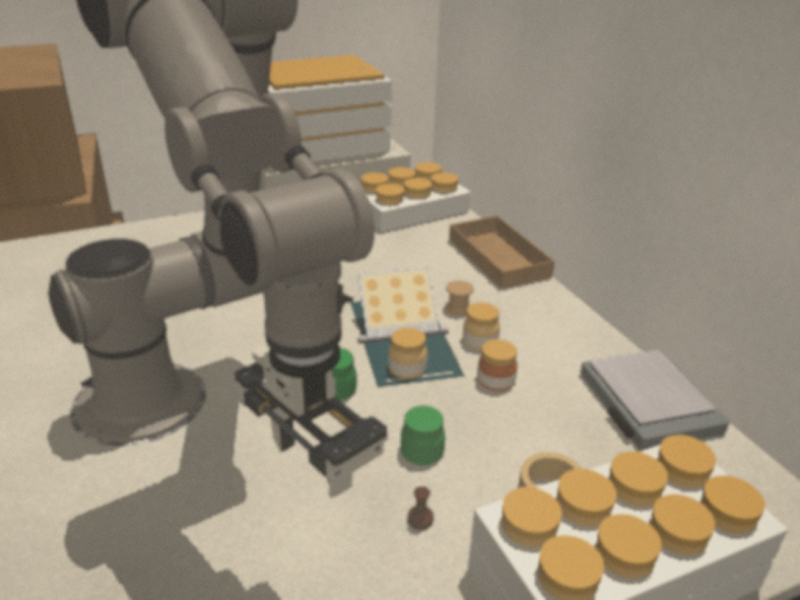

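The top view shows the sheet corners at (345,239), (467,261), (456,329) and (331,308). The spine runs (406,247)–(392,322), and the jar lid is at (441,297). Also visible are jar_b (430,221), jar_c (484,236), the spool (376,215) and green jars at (447,363) and (538,328). Next I'll convert these to positions.

```bash
python3 - <<'E'
from h import *
k=.64
for n,u,v,z in [("cLfar",345,239,0),("cRfar",467,261,0),("cRnear",456,329,0),("cLnear",331,308,0),("spF",406,247,8),("spN",392,322,8),("jar",441,297,72),("jb",430,220,72),("jc",484,235,72),("spool",376,214,55),("g1",447,362,72),("g2",538,327,72),("tape",607,268,48),("stamp",595,357,68)]:
    print(n,ray("top",u*k,v*k,z))
for n,u,v,z in [("jar",408,338,72),("jb",482,312,72),("jc",498,350,72),("g1",341,358,72),("g2",423,415,72)]: print("side",n,ray("side",u*k,v*k,z))
im=bot.capture("top"); cv2.imwrite("pics/topc.png",cv2.resize(im[125:255,195:370],(800,594),interpolation=cv2.INTER_CUBIC))
E
```

```text
cLfar [628.9 125.6   0. ]
cRfar [ 575.1 -161.5    0. ]
cRnear [ 414.7 -132.2    0. ]
cLnear [464.7 156.9   0. ]
spF [607.4 -18.    8. ]
spN [430.6  15.8   8. ]
jar [478.6 -92.7  72. ]
jb [655.3 -70.8  72. ]
jc [ 620.1 -192.6   72. ]
spool [674.3  51.8  55. ]
g1 [ 334.6 -103.3   72. ]
g2 [ 410.7 -306.4   72. ]
tape [ 548.  -475.7   48. ]
stamp [ 344.2 -430.6   68. ]
side jar [ 483.1 -104.7   72. ]
side jb [656.4 -79.3  72. ]
side jc [ 620.2 -201.9   72. ]
side g1 [ 345.9 -115.5   72. ]
side g2 [ 415. -310.   72.]
```

View pics/topc.png

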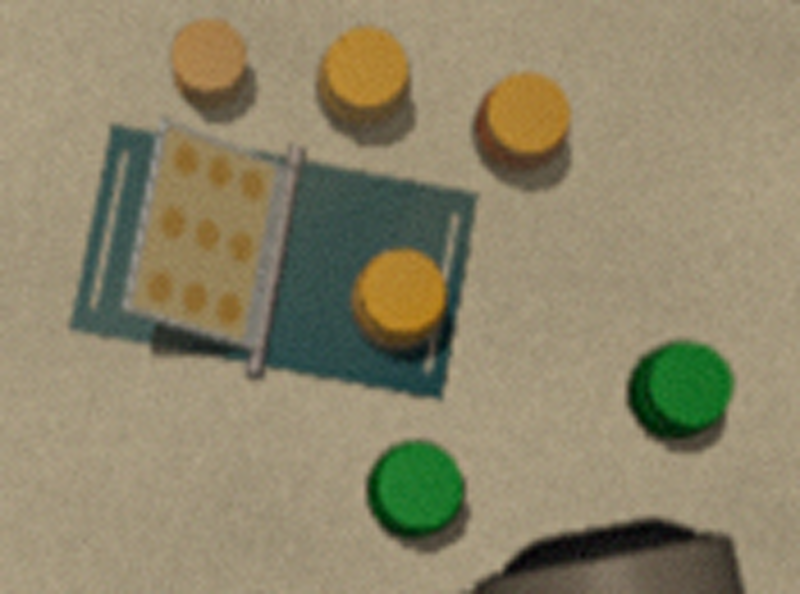

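Board origin is at about (520,-2) with yaw about -0.183, and the jar is at about (480,-97), or board (-22,-101). The corner spacing fits the given sheet size. I'll move above the gap between spine and jar, with the finger line along the spine and half open, so the fingers cradle the jar.

```bash
python3 -m pendant '[[[0.54,0.757,0],[0,0,0.885],0],[[0.54,0.757,0],[0,0,0.885],0],[[0.54,0.757,0],[0,0,0.885],0],[[0.54,0.757,0],[0,0,0.885],0],[[0.54,0.757,0],[0,0,0.885],0],[[0.54,0.757,0],[0,0,0.885],0],[[0.54,0.757,0],[0,0,0.885],0],[[0.54,0.757,0],[0,0,0.885],0],[[0.54,0.757,0],[0,0,0.885],0],[[0.54,0.757,0],[0,0,0.885],0]]'
python3 -m pendant '[[[0.54,0.757,0],[0,0,0],0],[[0.54,0.757,0],[0,0,0],0],[[0.54,0.757,0],[0,0,0],0],[[0.54,0.757,0],[0,0,0],0],[[0.54,0.757,0],[0,0,0],0],[[0.54,0.757,0],[0,0,0],0],[[0.54,0.757,0],[0,0,0],0],[[0.54,0.757,0],[0,0,0],0],[[0.54,0.757,0],[0,0,0],0],[[0.54,0.757,0],[0,0,0],0]]'
python3 - <<'E'
from h import *
im=bot.capture("wrist"); cv2.imwrite("pics/w1.png",cv2.resize(im,(800,600),interpolation=cv2.INTER_CUBIC))
E
```

```text
time: 0.98
tool_pos: [330.5, -269.0, 243.6]
tcp_rot: [-3.142, -0.0, 1.393]
contact_force: [-0.4, -0.1, -0.9]
grip_width: 45.7
finger_force: 0.0
time: 1.82
tool_pos: [492.6, -41.8, 243.5]
tcp_rot: [-3.141, 0.0, 1.388]
contact_force: [0.9, -0.3, 0.6]
grip_width: 46.2
finger_force: 0.0
```

View pics/w1.png

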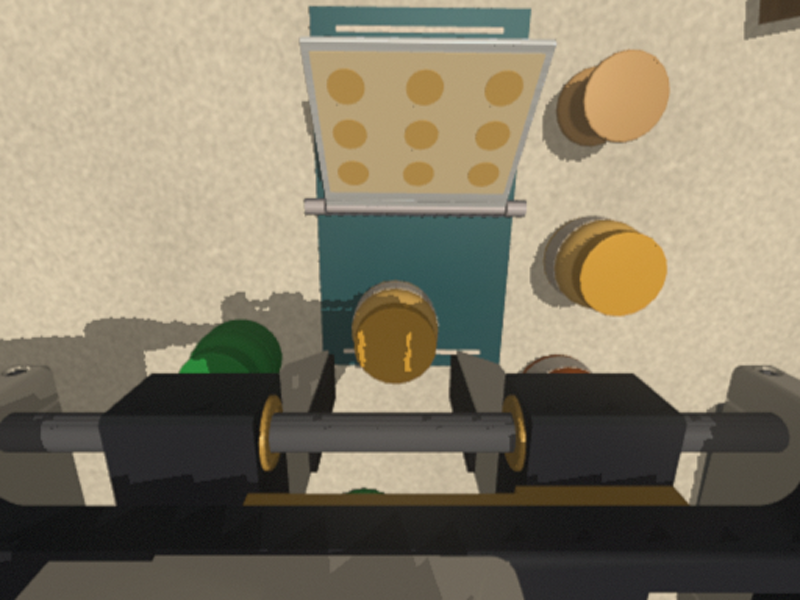

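The wrist view shows the spine at (305,207)–(526,208), the jar lid centred at about (396,340), the card's free-edge corners at (301,42) and (554,43), and the sheet's left corners at (310,7) and (530,10). jar_b's lid is at (623,273).

```bash
python3 - <<'E'
from h import *
from scipy.optimize import brentq
k=.64
for n,u,v,z in [("spN",305,207,7),("spF",526,208,7),("jar",396,340,72),("jarbase",395,284,0),("cLn",310,7,0),("cLf",530,10,0),("jb",623,273,72),("spool",627,96,55)]: print(n,ray("wrist",u*k,v*k,z))
b=np.array([520,-2,0]);ya=np.array([.182,.983,0])
pf=lambda u,v,th:((ray("wrist",u*k,v*k,7+138*np.sin(th))-b)@ya-138*np.cos(th))
print([brentq(lambda t:pf(u,v,t),.1,1.2) for u,v in((301,42),(554,43))])
E
```

```text
spN [431.3  22.6   7. ]
spF [616.5 -12.3   7. ]
jar [489.8 -85.3  72. ]
jarbase [494.3 -59.7   0. ]
cLn [469.4 168.    0. ]
cLf [635.3 135.6   0. ]
jb [664.  -63.5  72. ]
spool [678.8  57.8  55. ]
[0.618455942729812, 0.6233324317034242]
```

```bash
python3 -m pendant '[[[0.006,0.033,-0.7],[0,0,0],0],[[0.006,0.033,-0.7],[0,0,0],0],[[0.006,0.033,-0.7],[0,0,0],0],[[0.006,0.033,-0.7],[0,0,0],0],[[0.006,0.033,-0.7],[0,0,0],0],[[0.006,0.033,-0.7],[0,0,0],0],[[0.006,0.033,-0.7],[0,0,0],0],[[0.006,0.033,-0.7],[0,0,0],0],[[0.006,0.033,-0.7],[0,0,0],0],[[0.006,0.033,-0.7],[0,0,0],0]]'
python3 -m pendant '[[[-0.038,-0.206,0],[0,0,0],0],[[-0.038,-0.206,0],[0,0,0],0],[[-0.038,-0.206,0],[0,0,0],0],[[-0.038,-0.206,0],[0,0,0],0],[[-0.038,-0.206,0],[0,0,0],0],[[-0.038,-0.206,0],[0,0,0],0],[[-0.038,-0.206,0],[0,0,0],0],[[-0.038,-0.206,0],[0,0,0],0],[[-0.038,-0.206,0],[0,0,0],0],[[-0.038,-0.206,0],[0,0,0],0]]'
```

```text
time: 2.7
tool_pos: [493.6, -33.4, 32.7]
tcp_rot: [-3.141, 0.0, 1.388]
contact_force: [0.5, 0.7, 0.2]
grip_width: 45.9
finger_force: 0.0
time: 3.53
tool_pos: [482.5, -95.6, 34.1]
tcp_rot: [3.141, -0.0, 1.388]
contact_force: [1.1, 3.6, 3.8]
grip_width: 45.7
finger_force: 2.8
```

```bash
python3 -m pendant '[[[-0.038,-0.206,0],[0,0,0],0],[[-0.038,-0.206,0],[0,0,0],0],[[-0.038,-0.206,0],[0,0,0],0],[[-0.038,-0.206,0],[0,0,0],0],[[-0.038,-0.206,0],[0,0,0],0],[[-0.038,-0.206,0],[0,0,0],0],[[-0.038,-0.206,0],[0,0,0],0],[[-0.038,-0.206,0],[0,0,0],0],[[-0.038,-0.206,0],[0,0,0],0],[[-0.038,-0.206,0],[0,0,0],0]]'
python3 -m pendant '[[[0.04,0.2,0],[0,0,0],0],[[0.06,0.3,0],[0,0,0],0],[[0.1,0.5,0],[0,0,0],0],[[0.1,0.5,0],[0,0,0],0],[[0.1,0.5,0.5],[0,0,0],0],[[0.1,0.5,1],[0,0,0],0],[[0.1,0.5,1],[0,0,0],-1],[[0.1,0.5,1],[0,0,0],-1],[[0.1,0.5,1],[0,0,0],-1],[[0.1,0.5,1],[0,0,0],-1]]'
python3 - <<'E'
from h import *
im=bot.capture("wrist"); cv2.imwrite("pics/w2.png",cv2.resize(im,(800,600),interpolation=cv2.INTER_CUBIC))
E
```

```text
time: 4.37
tool_pos: [470.9, -157.5, 33.7]
tcp_rot: [-3.142, -0.0, 1.388]
contact_force: [0.2, 4.3, 4.6]
grip_width: 46.0
finger_force: 3.0
time: 5.2
tool_pos: [497.5, -20.3, 199.8]
tcp_rot: [-3.141, 0.001, 1.389]
contact_force: [1.7, -0.4, -0.4]
grip_width: 23.7
finger_force: 0.0
```

View pics/w2.png

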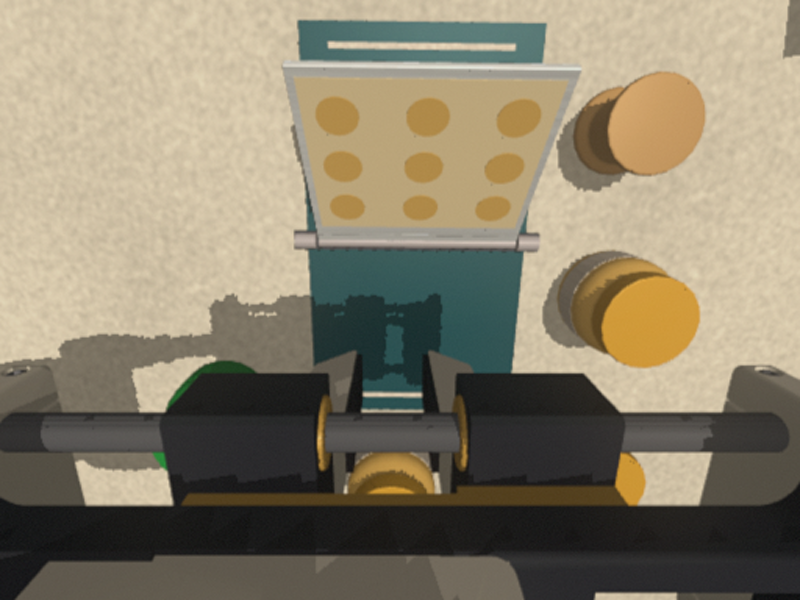

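The jar now stands upright about 17 mm beyond the sheet's edge (edge at row 408, jar's base rim at row 453), and the right half is empty. The card is at about 0.62 rad. Next I'll go over and behind the card's free edge, and compute the arc in rows.

```bash
python3 -m pendant '[[[0.173,0.559,0],[0,0,0],-1],[[0.173,0.559,0],[0,0,0],-1],[[0.173,0.559,0],[0,0,0],-1],[[0.173,0.559,0],[0,0,0],-1],[[0.173,0.559,0],[0,0,0],-1],[[0.173,0.559,0],[0,0,0],-1],[[0.173,0.559,0],[0,0,0],-1],[[0.173,0.559,0],[0,0,0],-1],[[0.173,0.559,0],[0,0,0],-1],[[0.173,0.559,0],[0,0,0],-1]]'
python3 -m pendant '[[[0,0,-0.41],[0,0,0],-1],[[0,0,-0.41],[0,0,0],-1],[[0,0,-0.41],[0,0,0],-1],[[0,0,-0.41],[0,0,0],-1],[[0,0,-0.41],[0,0,0],-1],[[0,0,-0.41],[0,0,0],-1],[[0,0,-0.41],[0,0,0],-1],[[0,0,-0.41],[0,0,0],-1],[[0,0,-0.41],[0,0,0],-1],[[0,0,-0.41],[0,0,0],-1]]'
python3 - <<'E'
from h import *
p=bot.get_obs()["tool_pos"]; prev=np.array(p)
O=np.array([522.5,3,0]); ya=np.array([.183,.983,0])
for t in [.6,.85,1.1,1.33,1.57,1.82,2.07,2.32,2.57,2.82,3.14]:
    c,s=np.cos(t),np.sin(t)
    if t<1.571: y,z=138*c+2.5*s,7+138*s-2.5*c-25
    else: y,z=113*c+2.5*s,7+113*s-2.5*c
    q=O+ya*(y+9.5)+[0,0,z+17]
    print(t,q.round(0),((q-prev)/5/30).round(3)); prev=q
E
```

```text
time: 6.08
tool_pos: [549.6, 147.3, 197.9]
tcp_rot: [-3.141, 0.001, 1.388]
contact_force: [0.8, -0.5, -0.1]
grip_width: -0.0
finger_force: 0.0
time: 6.92
tool_pos: [549.2, 146.4, 74.4]
tcp_rot: [-3.141, 0.001, 1.389]
contact_force: [0.2, -1.7, 0.3]
grip_width: 0.4
finger_force: 0.0
0.6 [545. 126.  75.] [-0.026 -0.138  0.003]
0.85 [541. 104. 101.] [-0.027 -0.146  0.174]
1.1 [536.  76. 121.] [-0.034 -0.184  0.132]
1.33 [531.  47. 132.] [-0.036 -0.193  0.077]
1.57 [525.  15. 137.] [-0.04  -0.214  0.031]
1.82 [520. -13. 134.] [-0.034 -0.184 -0.019]
2.07 [515. -39. 124.] [-0.032 -0.173 -0.065]
2.32 [510. -62. 108.] [-0.028 -0.152 -0.106]
2.57 [507. -80.  87.] [-0.023 -0.122 -0.141]
2.82 [505. -92.  62.] [-0.016 -0.083 -0.168]
3.14 [504. -99.  27.] [-0.008 -0.043 -0.236]
```

```bash
python3 -m pendant '[[[-0.026,-0.138,0],[0,0,0],-1],[[-0.026,-0.138,0],[0,0,0],-1],[[-0.026,-0.138,0],[0,0,0],-1],[[-0.026,-0.138,0],[0,0,0],-1],[[-0.026,-0.138,0],[0,0,0],-1],[[-0.027,-0.146,0.174],[0,0,0],-1],[[-0.027,-0.146,0.174],[0,0,0],-1],[[-0.027,-0.146,0.174],[0,0,0],-1],[[-0.027,-0.146,0.174],[0,0,0],-1],[[-0.027,-0.146,0.174],[0,0,0],-1]]'
python3 -m pendant '[[[-0.034,-0.184,0.132],[0,0,0],-1],[[-0.034,-0.184,0.132],[0,0,0],-1],[[-0.034,-0.184,0.132],[0,0,0],-1],[[-0.034,-0.184,0.132],[0,0,0],-1],[[-0.034,-0.184,0.132],[0,0,0],-1],[[-0.036,-0.193,0.077],[0,0,0],-1],[[-0.036,-0.193,0.077],[0,0,0],-1],[[-0.036,-0.193,0.077],[0,0,0],-1],[[-0.036,-0.193,0.077],[0,0,0],-1],[[-0.036,-0.193,0.077],[0,0,0],-1]]'
python3 - <<'E'
from h import *
im=bot.capture("side")[150:290,190:350]; cv2.imwrite("pics/s2.png",cv2.resize(im,(685,600),interpolation=cv2.INTER_CUBIC))
E
```

```text
time: 7.75
tool_pos: [542.1, 102.9, 102.7]
tcp_rot: [3.141, -0.0, 1.388]
contact_force: [0.3, 0.6, -0.9]
grip_width: 0.4
finger_force: 0.8
time: 8.58
tool_pos: [531.1, 45.9, 133.0]
tcp_rot: [-3.141, 0.0, 1.388]
contact_force: [1.0, 1.6, -0.9]
grip_width: 0.5
finger_force: 0.7
```

View pics/s2.png

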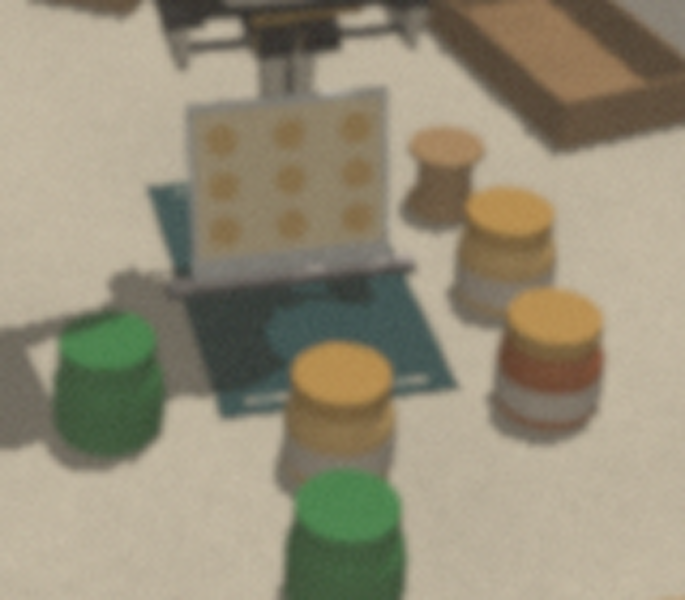

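The card (corners near (190,105) and (385,92)) is nearly upright with the fingers behind it. The jar stands upright off the sheet, in front of the far edge as seen here. I'll continue the arc.

```bash
python3 -m pendant '[[[-0.04,-0.214,0.031],[0,0,0],-1],[[-0.04,-0.214,0.031],[0,0,0],-1],[[-0.04,-0.214,0.031],[0,0,0],-1],[[-0.04,-0.214,0.031],[0,0,0],-1],[[-0.04,-0.214,0.031],[0,0,0],-1],[[-0.034,-0.184,-0.019],[0,0,0],-1],[[-0.034,-0.184,-0.019],[0,0,0],-1],[[-0.034,-0.184,-0.019],[0,0,0],-1],[[-0.034,-0.184,-0.019],[0,0,0],-1],[[-0.034,-0.184,-0.019],[0,0,0],-1]]'
python3 -m pendant '[[[-0.032,-0.173,-0.065],[0,0,0],-1],[[-0.032,-0.173,-0.065],[0,0,0],-1],[[-0.032,-0.173,-0.065],[0,0,0],-1],[[-0.032,-0.173,-0.065],[0,0,0],-1],[[-0.032,-0.173,-0.065],[0,0,0],-1],[[-0.028,-0.152,-0.106],[0,0,0],-1],[[-0.028,-0.152,-0.106],[0,0,0],-1],[[-0.028,-0.152,-0.106],[0,0,0],-1],[[-0.028,-0.152,-0.106],[0,0,0],-1],[[-0.028,-0.152,-0.106],[0,0,0],-1]]'
python3 -m pendant '[[[-0.023,-0.122,-0.141],[0,0,0],-1],[[-0.023,-0.122,-0.141],[0,0,0],-1],[[-0.023,-0.122,-0.141],[0,0,0],-1],[[-0.023,-0.122,-0.141],[0,0,0],-1],[[-0.023,-0.122,-0.141],[0,0,0],-1],[[-0.016,-0.083,-0.168],[0,0,0],-1],[[-0.016,-0.083,-0.168],[0,0,0],-1],[[-0.016,-0.083,-0.168],[0,0,0],-1],[[-0.016,-0.083,-0.168],[0,0,0],-1],[[-0.016,-0.083,-0.168],[0,0,0],-1]]'
```

```text
time: 9.47
tool_pos: [520.2, -13.5, 134.8]
tcp_rot: [-3.141, -0.0, 1.388]
contact_force: [0.5, 1.1, -0.6]
grip_width: 0.5
finger_force: 0.7
time: 10.3
tool_pos: [511.3, -62.2, 108.9]
tcp_rot: [-3.141, -0.0, 1.388]
contact_force: [0.2, 1.2, -0.1]
grip_width: 0.7
finger_force: 0.5
time: 11.13
tool_pos: [505.5, -92.7, 62.4]
tcp_rot: [-3.142, -0.0, 1.388]
contact_force: [-0.2, 1.2, -0.3]
grip_width: 0.7
finger_force: 0.4
```

```bash
python3 -m pendant '[[[-0.006,-0.03,-0.15],[0,0,0],-1],[[-0.006,-0.03,-0.15],[0,0,0],-1],[[-0.006,-0.03,-0.15],[0,0,0],-1],[[-0.006,-0.03,-0.15],[0,0,0],-1],[[-0.006,-0.03,-0.15],[0,0,0],-1],[[0,0,-0.12],[0,0,0],-1],[[0,0,-0.12],[0,0,0],-1],[[0,0,-0.1],[0,0,0],-1],[[0,0,-0.05],[0,0,0],-1],[[0,0,0],[0,0,0],-1]]'
```

```text
time: 11.97
tool_pos: [504.5, -96.9, 28.4]
tcp_rot: [-3.141, -0.0, 1.388]
contact_force: [0.0, 0.5, 0.4]
grip_width: 0.4
finger_force: 0.0
```

```bash
python3 -m pendant '[[[0,0,-0.03],[0,0,0],-1],[[0,0,-0.03],[0,0,0],-1],[[0,0,-0.03],[0,0,0],-1],[[0,0,-0.02],[0,0,0],-1],[[0,0,-0.02],[0,0,0],-1],[[0,0,0],[0,0,0],-1],[[0,0,0],[0,0,0],-1],[[0,0,0],[0,0,0],-1],[[0,0,0],[0,0,0],-1],[[0,0,0],[0,0,0],-1]]'
```

```text
time: 12.8
tool_pos: [504.7, -97.0, 26.5]
tcp_rot: [3.141, 0.0, 1.388]
contact_force: [-5.0, 1.4, 16.7]
grip_width: 0.6
finger_force: 8.3
```

The fingers stopped at tip height 9.5 mm with 17 N, so the card is flat on its stop. Lift clear and check.

```bash
python3 -m pendant '[[[0,0,0.1],[0,0,0],-1],[[0,0,0.3],[0,0,0],-1],[[0,0,0.7],[0,0,0],-1],[[0,0,1],[0,0,0],-1],[[0,0,1],[0,0,0],-1],[[0,0,1],[0,0,0],-1],[[0,0,1],[0,0,0],-1],[[0,0,1],[0,0,0],-1],[[0,0,0.5],[0,0,0],-1],[[0,0,0],[0,0,0],-1]]'
python3 -m pendant '[[[0,0.9,0],[0,0,0],-1],[[0,0.9,0],[0,0,0],-1],[[0,0.9,0],[0,0,0],-1],[[0,0.9,0],[0,0,0],-1],[[0,0.9,0],[0,0,0],-1],[[0,0.9,0],[0,0,0],-1],[[0,0.9,0],[0,0,0],-1],[[0,0.9,0],[0,0,0],-1],[[0,0.5,0],[0,0,0],-1],[[0,0,0],[0,0,0],-1]]'
python3 - <<'E'
from h import *
a=bot.capture("side")[150:290,190:350]; b=bot.capture("top")[125:265,195:355]
cv2.imwrite("pics/f.png",cv2.resize(np.hstack([a,b]),(800,350),interpolation=cv2.INTER_CUBIC))
E
```

```text
time: 13.63
tool_pos: [506.3, -97.6, 227.3]
tcp_rot: [3.134, 0.001, 1.388]
contact_force: [0.6, -0.1, 0.7]
grip_width: 0.7
finger_force: 0.0
time: 14.47
tool_pos: [503.9, 136.6, 222.0]
tcp_rot: [-3.14, -0.0, 1.391]
contact_force: [-0.9, -0.9, -0.5]
grip_width: 0.6
finger_force: 0.0
```

View pics/f.png

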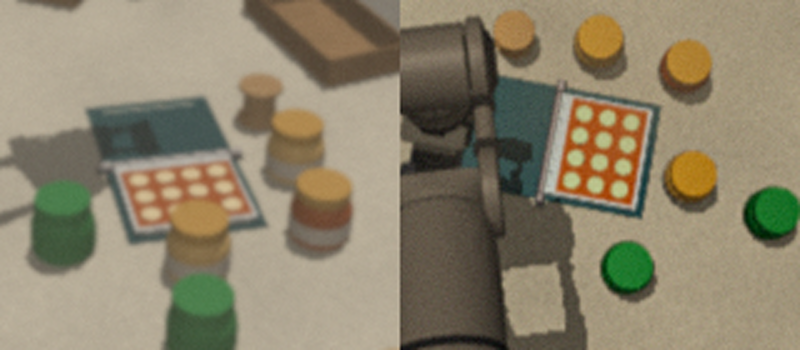

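The card lies flat with its amber side up on the right half. The jar (lid at (691,175)) stands clear of the sheet edge (about (650,165)), the other things are where they were, and the arm is clear.

```bash
python3 -c "
from plant import bot
print(bot.close_job())"
```

```text
the job is handed in; nothing more can be done
None
```

The jar was pushed upright off the sheet, the card was turned over and pressed flat with its amber side up on the right half, nothing else was seen to move, and the job was handed in at about 14.6 s with the arm clear.

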